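# Zero the paint scale under the mixing cup with the round-nosed stylus

### The arm

A 6-joint arm with a two-finger parallel gripper is mounted at the origin on a cart in front of the work surface, level with it; the furniture and walls round the work are solid. World frame = base frame: x ahead of the robot, y to its left, z up, the work surface at z = 0. Lengths are in mm, angles in rad, forces in N, time in s.
With the tool pointing down it reaches from about 275 to 825 mm from the base axis. Payload 5.2 kg.
Tool frame: the origin (TCP) lies at the very end of the fingers, on their centre line; the grasp point (between the pads) lies 19 mm behind it; z points along the fingers, y is the line along which they close (so a half turn about z gives the same grasp; the last joint's range is limited). The gripper opens to 93 mm and grips with 3 to 60 N. Pads are 15 mm wide; open, the fingers measure 128 mm over their backs; the gripper's body (75 mm by 188 mm) begins 65 mm behind the grasp point.
Start: joints at [-1.424, 0.259, 1.535, -0, 1.348, -0.203], TCP at [188.511, -516.69, 218.653] pointing down, gripper open.
Joint ranges: [-3.14, 3.14], [-0.91, 2.08], [0.19, 2.58], [-1.22, 4.36], [0.22, 2.71], [-3.12, 3.12]. Speed limits (rad/s): [2.57, 2.57, 3.14, 3.14, 3.14, 3.14].

### API

Orientations are given as [roll, pitch, yaw] about the fixed x, y, z axes, in that order (R = Rz(yaw) Ry(pitch) Rx(roll)).
In Python, from bench import robot gives the robot as it stands. The module is installed in compiled form; this text tells all that it offers. Calls block until the motion is done:
- robot.move_ptp(position, orientation): joint-space move of the TCP to a pose.
- robot.move_linear(position, ori=None, speed=150, f_stop=None): straight line of the TCP; ori=None keeps the orientation; speed is the mean speed in mm/s. With f_stop (N) it stops when the force on the tool has changed by that much, and returns True; else False.
- robot.move_j(angles): joint-space move.
- robot.move_gripper(opening): opening from 0.0 (shut) to 1.0 (fully open); the grip force is fixed at half the most; returns when the fingers have stopped.
- robot.sleep(seconds).
- robot.inverse_kinematics(position, orientation): joint angles nearest the present ones, or None.
- robot.get_image(name): name is "side" or "top"; returns a dict with "img" (400x640x3 uint8, blue, green, red), "fovy" (degrees; the focal length in pixels is half the picture's height over the tangent of half this angle, whatever the lens; pixels are square), "cx", "cy" (the principal point, pixels), "eye" and "orientation" of the camera in the world. Camera axes: x right, y down, z forward; pixel columns grow to the right and rows downward; lengths in mm; the calibration is good to about 2 mm. A picture is of the moment at which its call begins. There is no depth.
A pose or a line that the arm cannot do raises robot.MotionError and nothing moves.
- robot.hand_in(): hands the job in; it is judged then, once.
Readings, each from a call of its own:
- robot.current_t(): time.
- robot.current_qpos(): joint angles.
- robot.current_joint_vel(): joint speeds.
- robot.current_joint_efforts(): joint torques, N m.
- robot.current_tcp_pos(): TCP position.
- robot.current_eef_rot(): TCP orientation.
- robot.current_contact_force(): force on the tool from outside, world axes, zero at the start.
- robot.current_ft_torque(): the same for the moment, N m.
- robot.current_gripper_width(): opening from 0.0 (shut) to 1.0 (fully open).
- robot.current_finger_force(): force on a finger pad.
Only numpy, scipy, OpenCV 4.12 (cv2) and the standard library are available. Lean on these libraries where they do the work, as an engineer would, in place of code of your own. Each camera call takes 0.05 s, during which the arm holds its last target. There are 200 camera calls.

### The job

The two-platform paint scale has the small mixing cup on one platform and a jar of paint being weighed on the other. Take the round-nosed stylus from its stand, with its tip press the recessed zero button in front of the cup's platform fully down and keep it down for at least half a second, then put the stylus back upright in its stand with its collar resting on the rim. Do not press the jar's button, and do not shift the cup or the jar.

Things in the scene. Friction and masses are not known exactly. Their poses are not given: they have to be found in the camera images.
- scale: Fixed grey bench scale, 193 (x) x 272 (y) x 81 mm high; origin: centre of underside, x to its back, y to its left. Its front is a fascia sloping 25 deg from horizontal, from z 19 mm at x -95 up to z 46 at x -37 (normal -0.423, 0, 0.906). Behind it: two steel platforms 108 x 118 mm, tops at z 55, centres x 35, y +66 and -66. Before each: a display, and lower a recessed button.
- left_recess (a point): Point on the fascia surface on the axis of the left button's bore (scale frame -74.2, 66, 28.7 mm; axes as the scale's). The bore runs square into the fascia, so 25 deg from vertical: 10 mm diameter, inside a raised steel bezel 2.2 mm high, 11 mm wide inside. The flat black cap (9 mm) lies 10 mm below the fascia and bottoms at 14 mm.
- right_recess (a point): The same for the right platform's button (scale frame x -74.2, y -66, z 28.7 mm).
- left_button (a joint): Travel of the left platform's zero button along its bore, m: 0 out, 0.004 fully pressed; a spring of 1.5 N (start) to 4.5 N (bottom) returns it. 0.003 and more counts as pressed.
- right_button (a joint): The same for the right platform's button.
- shield_edge (a point): Middle of the front edge of the scale's clear splash shield, a fixed level acrylic sheet 3 mm thick on two posts over the fascia: scale frame x -83 (front edge) to -23 mm, y -136 to 136, underside z 78, top z 81. It hangs over both buttons, so a tool must come in from in front of its edge, tilted along the bore.
- left_platform (a point): Centre of the left platform's top face.
- right_platform (a point): Centre of the right platform's top face.
- cup: Small mixing cup, tan, low and open, 47 mm across, 22 mm high; origin at the centre of its underside. Stands on one of the two platforms.
- jar: Screw-top paint jar, 68 mm across, 107 mm high; origin at the centre of its underside. Stands on the other platform.
- stand: Stylus stand, fixed: round dark steel foot 72 mm across with an upright aluminium tube 25 mm across, rim at 70 mm height. Bore 14 mm. Origin: centre of its underside.
- stand_mouth (a point): Centre of the rim of the stand's tube, 70 mm above the bench.
- stylus: Round-nosed stylus, 152 mm long, upright in the stand, tip down. Origin at the tip, z along the shaft to its upper end. Its nose is a 5 mm steel rod with a round end, to z 20 mm; then a cone to z 38, a round 12 mm barrel to z 152; a flat black collar 19 mm across at z 50 to 54 rests on the stand's rim (tip then 20 mm above the bench).
- stylus_grip (a point): Point on the stylus axis 112 mm above its tip, in the ringed grip zone (z 90 to 137 mm): the place to pinch it.

How it is judged:
By the outcome, as a careful person would: the job done as asked, in the order asked, and still so for the second after the job is handed in, with the robot touching nothing.
It also fails if it takes over 56 s, if anything falls off the work surface, if the arm or the gripper's body presses on something with over 40 N, if the wrist force passes 120 N, or if a joint passes its speed limit or range.

## Working session

There is one attempt and no reset: what is moved stays moved. The work goes in short steps, each a Python script; the robot and the scene stay as the last script left them, time stands still between calls to the robot, and variables do not carry over. Pictures are saved under pics/ and viewed, at most 10 in all, crops included, and the job is handed in when it is done.

```bash
mkdir -p pics && python3 - <<'E'
from bench import robot
import cv2,json,numpy as np
for n in("side","top"):
    d=robot.get_image(n); cv2.imwrite(f"pics/{n}0.png",d.pop("img")); print(n,{k:np.asarray(v).tolist() for k,v in d.items()})
E
```

```text
side {'fovy': 46.249293434929086, 'cx': 319.9046854673472, 'cy': 203.51937396003663, 'eye': [262.76648921564373, -824.9069216544651, 682.7389779112706], 'orientation': [-2.1771447859324855, -0.002040926433860779, -0.4581107524933814]}
top {'fovy': 54.38387925128755, 'cx': 316.2802563994499, 'cy': 198.4079796441117, 'eye': [415.4206985815522, -180.19854808118419, 956.3670102721624], 'orientation': [-2.8751147359346714, 0.008348739512313186, -1.181932754735031]}
```

View pics/side0.png

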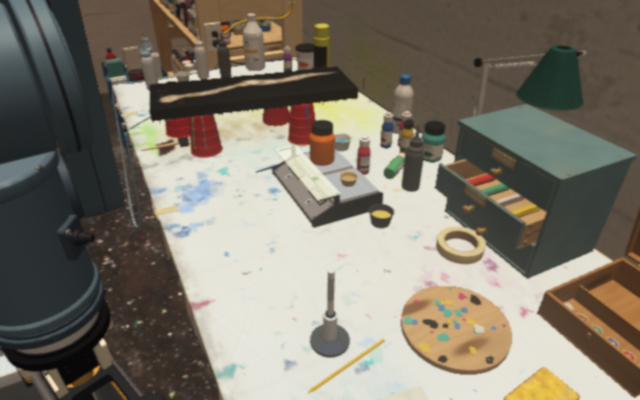

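View pics/top0.png

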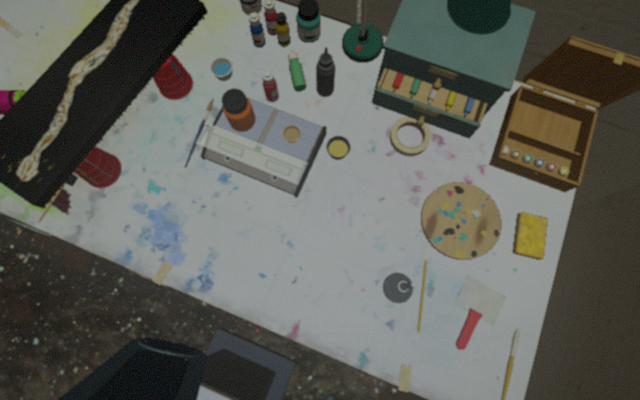

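The side view shows the stand at about (330,335) and the scale at about (325,185). The tan cup is at (348,178), on the platform to the scale's right, and the jar is at (321,142) on the left. The top view has the stand at (398,288) and the scale at (262,145). I'll enlarge both views.

```bash
python3 - <<'E'
import cv2,numpy as np
def crop(n,x,y,w,h,s): 
    return cv2.resize(cv2.imread(f"pics/{n}0.png")[y:y+h,x:x+w],None,fx=s,fy=s,interpolation=cv2.INTER_CUBIC)
a=crop("side",262,115,130,114,5); b=crop("top",190,80,150,120,5)
cv2.imwrite("pics/c1.png",a);cv2.imwrite("pics/c2.png",np.clip(b*1.3,0,255))
c=np.hstack([crop("side",300,262,64,100,6),crop("top",366,258,64,100,6)]);cv2.imwrite("pics/c3.png",c)
E
```

```text
[ WARN:0@0.063] global loadsave.cpp:1063 imwrite_ Unsupported depth image for selected encoder is fallbacked to CV_8U.
```

View pics/c1.png

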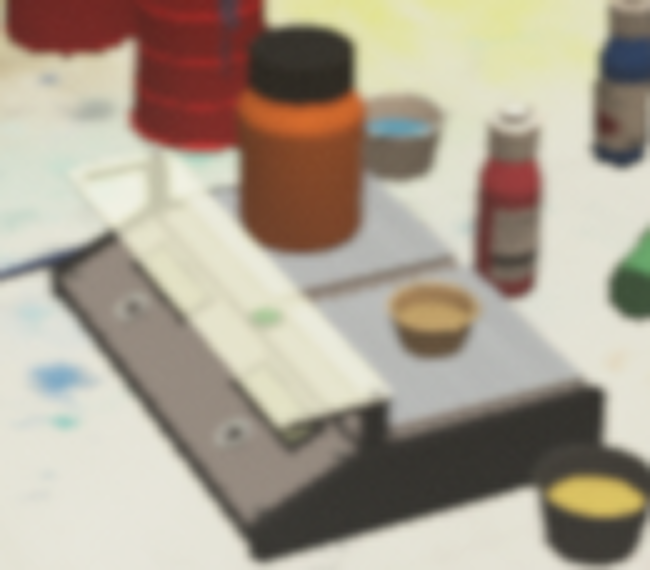

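View pics/c2.png

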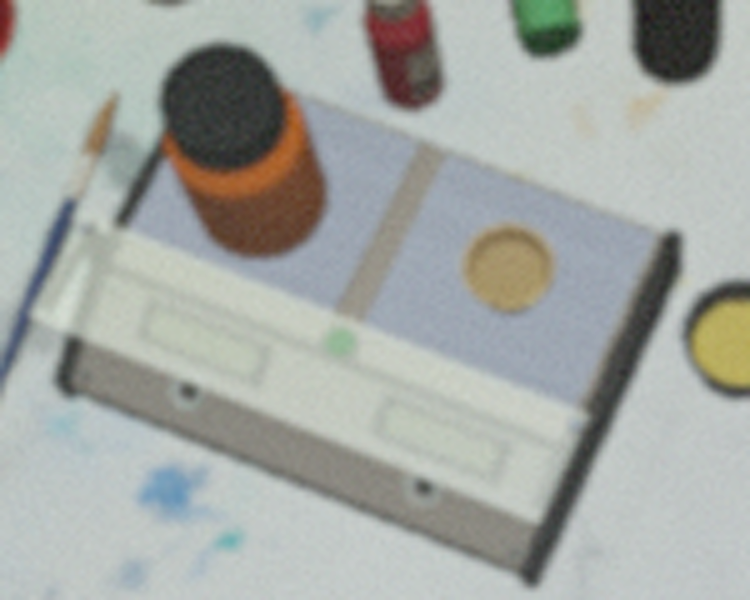

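View pics/c3.png

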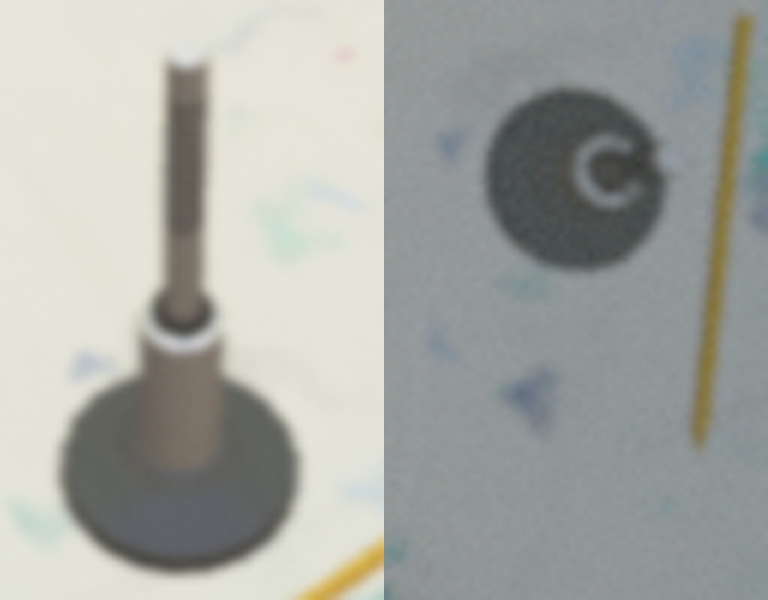

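```bash
cat > h.py <<'E'
import numpy as np
from scipy.spatial.transform import Rotation as R
C={'side':(46.249293434929086,319.9046854673472,203.51937396003663,[262.76648921564373,-824.9069216544651,682.7389779112706],[-2.1771447859324855,-0.002040926433860779,-0.4581107524933814]),
'top':(54.38387925128755,316.2802563994499,198.4079796441117,[415.4206985815522,-180.19854808118419,956.3670102721624],[-2.8751147359346714,0.008348739512313186,-1.181932754735031])}
def proj(n,P):
    fo,cx,cy,e,o=C[n]; f=200/np.tan(np.radians(fo/2))
    p=(np.atleast_2d(P)-e)@R.from_euler('xyz',o).as_matrix()
    return p[:,:2]/p[:,2:]*f+[cx,cy]
def unc(u,v,ox,oy,s): return [(u+.5)/s-.5+ox,(v+.5)/s-.5+oy]
E
cat > fit.py <<'E'
from h import *
from scipy.optimize import least_squares
s=lambda u,v:('side',unc(u,v,262,115,5)); t=lambda u,v:('top',unc(u,v,190,80,5))
L=[-75.1,66,30.7];Rr=[-75.1,-66,30.7]
F=[(L,s(133,307)),(Rr,s(234,434)),(L,t(188,391)),(Rr,t(423,487)),
([-83,136,81],s(70,172)),([-23,-136,81],s(388,400)),([-83,-136,78],s(285,447)),([-96.5,-136,0],s(258,560)),
([-83,136,81],t(32,318)),([-23,-136,81],t(592,412)),([-83,-136,81],t(547,527)),([-23,136,81],t(85,228)),
([-96.5,-136,5],t(530,583))]
def T(p,P): c,d=np.cos(p[2]),np.sin(p[2]);P=np.array(P,float);return np.array([c*P[0]-d*P[1]+p[0],d*P[0]+c*P[1]+p[1],P[2]])
def res(p,F=F): return np.array([proj(n,T(p,P))[0]-uv for P,(n,uv) in F])
for cam in (None,'side','top'):
    G=[f for f in F if cam in(None,f[1][0])]
    r=least_squares(lambda p:res(p,G).ravel(),[600,0,0],loss='soft_l1'); print(cam,r.x,T(r.x,Rr),T(r.x,L)); 
    if cam is None: print(res(r.x).round(1).tolist())
s=lambda u,v:('side',unc(u,v,300,262,6)); t=lambda u,v:('top',unc(u,v,366,258,6))
S=[(70,s(181,320)),(172,s(187,54)),(5,s(180,472)),(70,t(226,172)),(5,t(192,178))]
for cam in (None,'side','top'):
    G=[f for f in S if cam in(None,f[1][0])]
    f=lambda p:np.array([proj(n,[p[0],p[1],z])[0]-uv for z,(n,uv) in G])
    r=least_squares(lambda p:f(p).ravel(),[400,-300]);print('stand',cam,r.x,f(r.x).round(1).tolist())
E
python3 fit.py
```

```text
None [734.22103816 104.94387745 -31.4235238 ] [658.62179055  39.51633156  30.7       ] [659.6246204  171.51252216  30.7       ]
[[-0.5, -0.1], [-0.1, -0.2], [0.5, 0.3], [0.8, 0.1], [-1.2, -0.4], [1.7, -1.4], [-0.9, -3.4], [-0.6, 2.5], [-0.3, -0.1], [0.3, -0.0], [-0.7, -0.9], [0.3, -2.9], [2.2, 1.5]]
side [558.4370969   47.51075333   8.61405519] [658.01493341  38.55170892  30.7       ] [562.34326935 -52.3929594   30.7       ]
top [ 7.33568657e+02  1.05713617e+02 -5.55613265e-03] [658.10311298  40.13189923  30.7       ] [658.83651872 172.12986178  30.7       ]
stand None [ 522.46073887 -339.06121026] [[-0.0, -0.5], [-0.1, -0.3], [-0.4, -0.9], [0.9, 0.3], [0.9, 0.5]]
stand side [ 522.10336021 -340.39745964] [[0.1, 0.1], [0.1, 0.3], [-0.2, -0.3]]
stand top [ 522.54088255 -336.90500476] [[-0.0, -0.1], [0.0, 0.1]]
```

The fit is consistent to about 1 px: the right (cup) recess is near (658.5, 39.3) with scale yaw ≈ -0.008, and the stand is near (522.5, -339). Next I'll check reachability and then grasp.

```bash
python3 - <<'E'
from bench import robot
import numpy as np
print(robot.current_eef_rot())
a=np.radians(25);n=np.array([-np.sin(a),0,np.cos(a)]);rec=np.array([659.4,39.3,28.7])
for nm,o1,o2 in(("yaw0",[np.pi,0,0],[np.pi,-a,0]),("yawpi",[np.pi,0,np.pi],[np.pi,a,np.pi])):
    for p,o in(([522.5,-339,260],o1),([522.5,-339,113],o1),(rec+n*(93+80),o2),(rec+n*79,o2)):
        q=robot.inverse_kinematics(list(map(float,p)),o); print(nm,None if q is None else np.round(q,2))
o=[np.pi,0,0]
def st(m): print(m,robot.current_t(),np.round(robot.current_contact_force(),2),robot.current_gripper_width(),robot.current_finger_force(),np.round(robot.current_tcp_pos(),1))
try:
    robot.move_ptp([522.5,-339,260],o)
except robot.MotionError as e:
    print(e); raise SystemExit
robot.move_gripper(0.45)
print(robot.move_linear([522.5,-339,113],speed=100,f_stop=8)); st("down")
robot.move_gripper(0.0); st("grip")
E
```

```text
[-3.13996476e+00 -3.45291850e-04  3.49792424e-01]
yaw0 [-0.75  0.37  1.28 -0.    1.49  0.82]
yaw0 [-0.75  0.47  1.49 -0.    1.18  0.82]
yaw0 [-0.17  0.11  1.9   0.11  0.71  1.34]
yaw0 [-0.15  0.29  1.92  0.13  0.51  1.31]
yawpi [-0.75  0.37  1.28  0.    1.49 -2.33]
yawpi [-0.75  0.47  1.49  0.    1.18 -2.33]
yawpi [-0.17  0.11  1.9   0.11  0.71 -1.81]
yawpi [-0.15  0.29  1.92  0.13  0.51 -1.83]
False
down 4.0917 [ 0.19 -0.06  0.05] 0.4522590018547191 0.0 [ 522.9 -339.3  113.7]
grip 4.6833 [-0.34  0.6   0.4 ] 0.12377485793481366 30.000097453594208 [ 522.5 -339.   113.1]
```

```bash
python3 - <<'E'
from bench import robot
import numpy as np,cv2
a=np.radians(25);n=np.array([-np.sin(a),0,np.cos(a)]);rec=np.array([659.4,39.3,28.7])
robot.move_linear([522.5,-339,213],speed=120)
print(robot.current_finger_force(),np.round(robot.current_contact_force(),2))
o=[np.pi,-a,0]
robot.move_ptp((rec+n*133+[-60,0,60]).tolist(),o)
robot.move_linear((rec+n*108).tolist(),speed=120,f_stop=6)   # tip 15 mm off the fascia
robot.sleep(.3)
p=np.array(robot.current_tcp_pos());e=robot.current_eef_rot();print(robot.current_t(),p.round(2),np.round(e,4),(p-rec-n*108).round(2),np.round(robot.current_contact_force(),2))
import h
tip=p-93*n
for m,(x,y,w,hh) in dict(side=(262,140,80,110),top=(220,110,80,110)).items():
    d=robot.get_image(m)["img"];cv2.imwrite(f"pics/{m}1.png",d);print(m,h.proj(m,tip),h.proj(m,rec+[-.9,0,2]),h.proj(m,p-19*n*-1))
c=lambda m,x,y,w,hh,s:cv2.resize(cv2.imread(f"pics/{m}1.png")[y:y+hh,x:x+w],None,fx=s,fy=s,interpolation=cv2.INTER_CUBIC)
cv2.imwrite("pics/c4.png",np.hstack([c("side",270,165,64,74,6),c("top",240,130,64,74,6)]))
E
```

```text
29.999902546405792 [-0.54  0.36 -1.22]
8.4333 [613.82  39.28 127.22] [ 3.1414e+00 -4.3730e-01  1.0000e-04] [ 0.06 -0.02  0.64] [ 0.29 -0.12 -0.28]
side [[306.22602898 197.62907565]] [[308.28018458 201.20851958]] [[286.74343086 165.84509758]]
top [[273.6460477  177.48993337]] [[275.06789919 177.13531911]] [[259.59942795 181.91433282]]
```

View pics/c4.png

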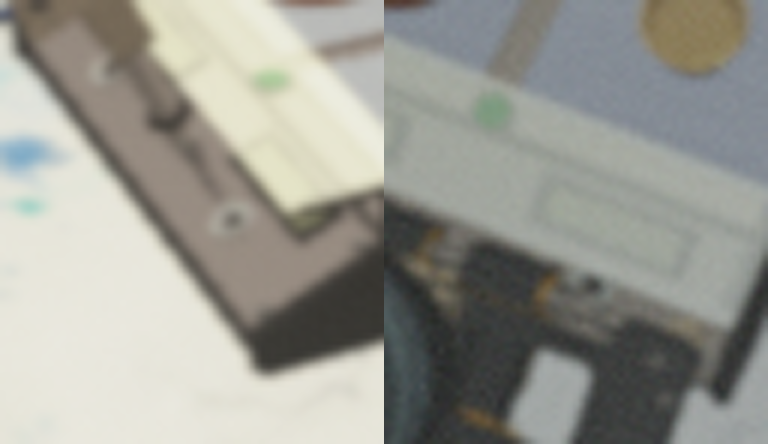

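The side view shows the tip at about (306.4,198.1) and the bezel at (308.2,201.1). Both match the predictions to 0.5 px, so the alignment is good and I'll insert.

```bash
python3 - <<'E'
from bench import robot
import numpy as np
a=np.radians(25);n=np.array([-np.sin(a),0,np.cos(a)]);rec=np.array([659.4,39.3,28.7])
def st(m):
    p=np.array(robot.current_tcp_pos())-rec; f=np.array(robot.current_contact_force())
    print(m,robot.current_t(),"t=%.2f"%(p@n-93),"lat",(p-(p@n)*n).round(2),"F.n=%.2f"%(f@n),f.round(2))
st("pre")
s=robot.move_linear((rec+n*(93-8)).tolist(),speed=30,f_stop=4); st(f"in bore {s}")
if not s:
    s=robot.move_linear((rec+n*(93-17)).tolist(),speed=12,f_stop=8); st(f"press {s}")
    for _ in range(4): robot.sleep(.25); st("hold")
E
```

```text
pre 8.5333 t=15.35 lat [0.18 0.02 0.08] F.n=-0.78 [ 0.05  0.04 -0.84]
in bore False 9.45 t=-7.97 lat [0.06 0.02 0.03] F.n=-0.40 [-0.08 -0.16 -0.48]
press True 10.0167 t=-14.15 lat [0.27 0.   0.13] F.n=6.87 [-3.38 -0.58  6.  ]
hold 10.2667 t=-14.01 lat [ 0.3  -0.02  0.14] F.n=7.00 [-3.92  0.35  5.9 ]
hold 10.5167 t=-14.04 lat [ 0.24 -0.01  0.11] F.n=7.00 [-3.11 -0.3   6.27]
hold 10.7667 t=-14.04 lat [ 0.26 -0.02  0.12] F.n=6.48 [-3.37 -0.96  5.58]
hold 11.0167 t=-14.04 lat [ 0.27 -0.03  0.12] F.n=5.52 [-3.42 -0.8   4.5 ]
```

The button bottomed at exactly 14 mm with more than 5.5 N, held for 1 s. Now I'll retract and return the stylus.

```bash
python3 - <<'E'
from bench import robot
import numpy as np,cv2
a=np.radians(25);n=np.array([-np.sin(a),0,np.cos(a)]);rec=np.array([659.4,39.3,28.7])
robot.move_linear((rec+n*93).tolist(),speed=30)
robot.move_linear((rec+n*133).tolist(),speed=100)
robot.move_linear((rec+n*133+[-60,0,60]).tolist(),speed=120)
robot.move_ptp([522.5,-339,213],[np.pi,0,0]); robot.sleep(.4)
print(robot.current_t(),robot.current_finger_force(),robot.current_gripper_width(),np.round(robot.current_tcp_pos(),2),np.round(robot.current_contact_force(),2))
d=robot.get_image("side")["img"]
cv2.imwrite("pics/c5.png",cv2.resize(d[180:370,270:390],None,fx=3,fy=3,interpolation=cv2.INTER_CUBIC))
import h;print(h.proj("side",[[522.5,-339,120],[522.5,-339,70]]))
E
```

```text
14.8667 29.99994993209839 0.1225257160696636 [ 522.73 -338.49  213.3 ] [ 0.52  0.33 -0.69]
[[330.14657768 293.54955811]
 [329.72295915 314.35141083]]
```

View pics/c5.png

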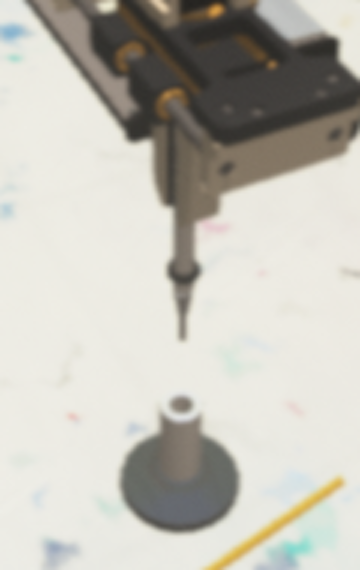

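The stylus hangs upright, with its tip at (330.5,293.2) against a predicted (330.1,293.5). The tube mouth at (330.2,314.8) is directly below it, so I'll lower the stylus.

```bash
python3 - <<'E'
from bench import robot
import numpy as np,cv2
def st(m): print(m,robot.current_t(),np.round(robot.current_tcp_pos(),2),np.round(robot.current_contact_force(),2),robot.current_finger_force())
s=robot.move_linear([522.5,-339,120],speed=50,f_stop=6); st(s)
if not s:
    s=robot.move_linear([522.5,-339,112],speed=15,f_stop=5); robot.sleep(.2); st(s)
    if robot.current_tcp_pos()[2]<115:
        robot.move_gripper(0.45); robot.sleep(.3); st("open")
        robot.move_linear([522.5,-339,230],speed=100)
        robot.move_ptp([400,-339,300],[np.pi,0,0]); robot.sleep(.3); st("away")
d=robot.get_image("side")["img"];c=lambda x,y,w,h:cv2.resize(d[y:y+h,x:x+w],None,fx=4,fy=4,interpolation=cv2.INTER_CUBIC)
cv2.imwrite("pics/c6.png",np.hstack([c(290,255,80,110),c(280,115,110,110)]))
E
```

```text
False 16.925 [ 522.62 -339.13  120.34] [-0.32 -0.07 -0.78] 29.999848008155823
True 17.6 [ 522.45 -338.99  113.07] [-0.42 -0.24  5.49] 30.000840425491333
open 18.6 [ 522.01 -338.53  112.28] [0.29 0.3  1.2 ] 0.0
away 20.8417 [ 400.7  -338.7   298.79] [-0.37 -0.05 -0.4 ] 0.0
```

View pics/c6.png

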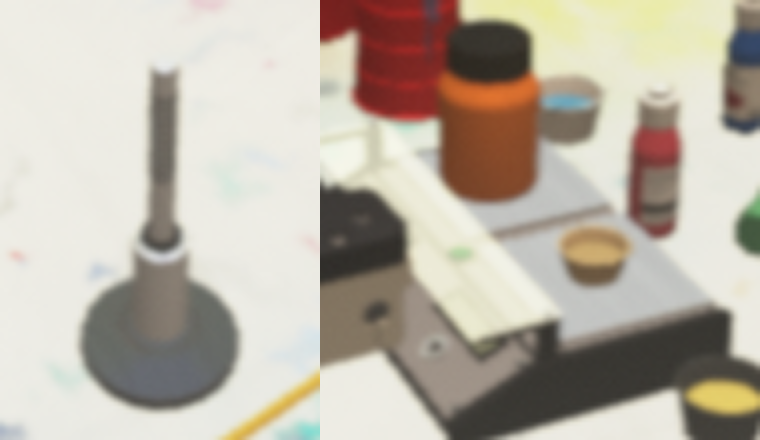

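The stylus stands upright again with its collar on the rim (collar at about (330,314), top at (331,271), as at the start). The cup and jar have not moved.

```bash
python3 -c "
from bench import robot
print(robot.hand_in())"
```

```text
the job is handed in; nothing more can be done
None
```

I pressed the cup-side (right) zero button to its stop and held it there for about 1 s. The stylus is back upright in its stand with the collar on the rim, the jar's button was not touched, the cup and jar look unmoved in the last picture, and the job is handed in at about 21 s; no verdict came back.

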